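# Weigh the soil tin kept behind the jars

## Task

Weigh the soil sample: take the brass check weight off the balance and stand it on its wooden block, and move both jars out of the lilac tray into the steel side tray; only then fetch the tin from behind them and set it in the middle of the balance pan. With the tin on the pan, put the jars back in the lilac tray, each in the middle of the disc of its own colour, whichever disc it stood on before. Set everything down upright and gently, never letting it drop, and do not disturb the amber bottle, the beaker and the pestle.

Things in the scene. Friction and masses are not known exactly. Their poses are not given: they have to be found in the camera images.
- red_jar_mid (a point): Centre (half-way up) of the loose jar with the red lid and red band. White plastic body 50 mm across from the underside up to 78 mm, lid 46 mm across from 78 to 100 mm; 100 mm tall, so its underside is 50 mm below this point. About 0.16 kg. Easiest gripped from above across the body at about 60 mm above its underside. z along the jar's axis. Stands on one of the two discs at the start, the red or the blue.
- blue_jar_mid (a point): Centre of the loose jar with the blue lid and blue band; otherwise the same as the red jar.
- tin_mid (a point): Centre (half-way up) of the loose round aluminium soil tin with a brown dot on its lid, 52 mm across and 35 mm tall (underside 17.5 mm below this point), about 0.09 kg. At the start it stands on the floor of the lilac tray about 48 mm behind (tray +x) the row of the two jars, which are too close and too tall for a gripper to come down on it.
- weight_mid (a point): Centre (half-way up) of the loose brass check weight: body 30 mm across and 30 mm high, then a neck 14 mm across and a knob 24 mm across up to 42 mm in all (underside 21 mm below this point), about 0.2 kg. At the start it stands near the middle of the balance pan. Grip it across the body.
- pan_mid (a point): Middle of the top face of the round steel pan of the fixed white balance; the pan is 100 mm across and its top 50 mm above the bench. The balance is 190 mm (x) by 150 mm (y), its dark display on its -x side; the pan's middle is 30 mm to +x of the balance's middle. The pan does not move.
- weight_stand: Fixed block of light wood for the check weight, 70 x 70 mm and 15 mm high, a green round mark of 52 mm in the middle of its top (1 mm proud, look only). Origin at the centre of its underside: the top is 15 mm above it.
- side_tray: Fixed shallow steel tray, 140 mm (x) by 190 mm (y), lips 4 mm thick and 12 mm high, floor 4 mm thick; empty at the start. Origin at the centre of its underside; z up. Room for both jars side by side along its y axis (for instance 45 mm either side of the middle).
- rack: Fixed shallow lilac plastic tray, 150 mm (x) by 170 mm (y), lips 4 mm thick and 12 mm high, floor 4 mm thick. Origin at the centre of its underside; x points from the row of jars towards the tin. The two discs lie in its front half, at x = -30 mm and y = +40 and -40 mm.
- red_disc: Red disc fixed on the floor of the lilac tray, 66 mm across and 2 mm thick, where the red jar belongs. Origin at the centre of its underside: its top is 2 mm above. It shows as a ring round the jar that stands on it.
- blue_disc: Blue disc, 66 mm across and 2 mm thick, where the blue jar belongs; otherwise as the red disc.
Not all that is in view belongs to the job. Leave any green or pink look-alike of the part that bears red_jar_mid alone.

How it is judged (in metres and radians):
On the way, in this order (a step that is already met when the one before it is completed fails the run):
1. the check weight stands in the middle of its wooden block (within 15 mm) and both jars stand upright on the floor of the steel side tray, with the tin still in its place (within 25 mm) (horizontal distance between weight_mid and weight_stand below 0.015 m and z of weight_mid in the frame of weight_stand between 0.032 and 0.04 m and angle between each of weight_mid, red_jar_mid, blue_jar_mid's own z axis and vertical below 0.12 rad and x of red_jar_mid in the frame of side_tray between -0.05 and 0.05 m and y of red_jar_mid in the frame of side_tray between -0.075 and 0.075 m and z of red_jar_mid in the frame of side_tray between 0.048 and 0.06 m and x of blue_jar_mid in the frame of side_tray between -0.05 and 0.05 m and y of blue_jar_mid in the frame of side_tray between -0.075 and 0.075 m and z of blue_jar_mid in the frame of side_tray between 0.048 and 0.06 m and distance of tin_mid from where it was at the start of the episode below 0.025 m), for 0.2 s.
2. the tin stands in the middle of the balance pan (within 15 mm) while both jars are still in the side tray (horizontal distance between tin_mid and pan_mid below 0.015 m and z of tin_mid in the frame of pan_mid between 0.0135 and 0.0215 m and angle between each of tin_mid, red_jar_mid, blue_jar_mid's own z axis and vertical below 0.12 rad and x of red_jar_mid in the frame of side_tray between -0.05 and 0.05 m and y of red_jar_mid in the frame of side_tray between -0.075 and 0.075 m and z of red_jar_mid in the frame of side_tray between 0.048 and 0.06 m and x of blue_jar_mid in the frame of side_tray between -0.05 and 0.05 m and y of blue_jar_mid in the frame of side_tray between -0.075 and 0.075 m and z of blue_jar_mid in the frame of side_tray between 0.048 and 0.06 m), for 0.2 s.
At the end, for the whole second after the job is handed in: The tin stands in the middle of the balance pan (within 15 mm), the red jar in the middle of the red disc and the blue jar in the middle of the blue disc (within 14 mm), the check weight in the middle of its wooden block (within 15 mm); all upright (within 7 degrees), released and at rest (horizontal distance between tin_mid and pan_mid below 0.015 m and z of tin_mid in the frame of pan_mid between 0.0135 and 0.0215 m and angle between each of tin_mid, red_jar_mid, blue_jar_mid, weight_mid's own z axis and vertical below 0.12 rad and horizontal distance between red_jar_mid and red_disc below 0.014 m and z of red_jar_mid in the frame of red_disc between 0.048 and 0.056 m and horizontal distance between blue_jar_mid and blue_disc below 0.014 m and z of blue_jar_mid in the frame of blue_disc between 0.048 and 0.056 m and horizontal distance between weight_mid and weight_stand below 0.015 m and z of weight_mid in the frame of weight_stand between 0.032 and 0.04 m and linear speed of each of red_jar, blue_jar, tin, weight below 0.02 m/s and angular speed of each of red_jar, blue_jar, tin, weight below 0.2 rad/s); the robot touches nothing.
It fails at once if a jar, the tin or the weight is dropped (moving faster than 0.6 m/s out of the fingers, a fall of about 20 mm) ((contact force between red_jar and the fingers below 0.05 N and linear speed of red_jar above 0.6 m/s) or (contact force between blue_jar and the fingers below 0.05 N and linear speed of blue_jar above 0.6 m/s) or (contact force between tin and the fingers below 0.05 N and linear speed of tin above 0.6 m/s) or (contact force between weight and the fingers below 0.05 N and linear speed of weight above 0.6 m/s)).
It fails at once if the amber bottle, the beaker or the pestle is disturbed (moved more than 30 mm) (distance of any of amber_bottle, beaker, pestle from where it was at the start of the episode above 0.03 m).
It also fails if it takes over 131 s, if anything falls off the work surface, if the arm or the gripper's body presses on something with over 40 N, if the wrist force passes 120 N, or if a joint passes its speed limit or range.

## Robot

A 6-joint arm with a two-finger parallel gripper is mounted at the origin on the work surface. World frame = base frame: x ahead of the robot, y to its left, z up, the work surface at z = 0. Lengths are in m, angles in degrees, forces in N, time in s.
With the tool pointing down it reaches from about 0.4 to 0.825 m from the base axis. Payload 7 kg.
Tool frame: the origin (TCP) lies on the centre line of the jaws, within the pads' length; the fingertips stand 8 mm ahead of it and the grasp point (between the pads) lies 11 mm behind it; z points along the fingers, y is the line along which they close (so a half turn about z gives the same grasp; the last joint's range is limited). The gripper opens to 88 mm and grips with 3 to 60 N. Pads are 19 mm wide; open, the fingers measure 130 mm over their backs; the gripper's body (78 mm by 193 mm) begins 47 mm behind the grasp point.
Start: joints at [80.793, 20.546, 0.682, 0, -70.136, -16.507], TCP at [0.293, 0.608, 0.235] pointing down, gripper open.
Joint ranges: [-176.03, 176.03], [-82.01, 121.73], [-58.28, 71.71], [-173.87, 95.51], [-174.79, -0.11], [-173.66, 173.66]. Speed limits (degrees/s): [136.94, 136.94, 172.46, 180, 180, 180].

## Interface

Orientations are given as [roll, pitch, yaw] about the fixed x, y, z axes, in that order (R = Rz(yaw) Ry(pitch) Rx(roll)).
In Python, from plant import ctrl, vision gives the robot as it stands. The module is installed in compiled form; this text tells all that it offers.
- The arm moves only by the tool move_arm, never from a script. Its argument "moves" is one flat list of numbers, 7 for each row, row after row: the finger opening in cm, from 0 to 8.76, then the shift along the tool's x, y, z in cm, then the turn, a rotation vector about the tool's x, y, z in rad. A call has 1 to 8 rows; each row shifts and turns the commanded pose from where the row before left it, along the tool's axes as they then stand; what a row does not reach is not made up. A row lasts 1/10 s, in which the tool goes at most 50 mm and 8.59 degrees, less where a joint would pass 70% of its speed; a pose out of reach is approached as far as the arm can. A call with a gripper value outside its range is refused whole. The fingers move at their own pace and stop on an object; the grip force is fixed at half the most. Time passes only in rows, so rows that do not move let the fingers close. It gives the time, the measured TCP pose, the force, the opening and the grip force at its end, in the units of the state.
- ctrl.get_obs(): the state, without advancing time (a new reading comes with each control period).
- vision.snapshot(name): name is "scene" or "top" or "wrist"; returns (picture, depth): 480x640x3 uint8, red, green, blue; 480x640 float32, m along the optical axis (not along the pixel's ray), 0 where there is no reading.
- vision.camera_model(name): a dict with "vertical_fov" (degrees; the focal length in pixels is half the picture's height over the tangent of half this angle, whatever the lens; pixels are square), "cx", "cy" (the principal point, pixels), "cam_to_world" (4x4, takes a point from camera to world coordinates). Camera axes: x right, y down, z forward; pixel columns grow to the right and rows downward; lengths in m; the calibration is good to about 2 mm. A picture is of the moment at which its call begins: read the wrist's pose just before it. camera_model takes no time and is no camera call; for the wrist camera it gives the pose at the moment of the call.
- ctrl.close_job(): hands the job in; it is judged then, once.
The state is a dict: "clock": time; "joint_pos": joint angles; "qvel": joint speeds; "tau": joint torques, N m; "tool_pos": TCP position; "orientation": TCP orientation; "force": force on the tool from outside, world axes, zero at the start; "moment": the same for the moment, N m; "opening": finger opening in m; "gripper_force": force on a finger pad.
Only numpy, scipy, OpenCV 4.12 (cv2) and the standard library are available. Lean on these libraries where they do the work, as an engineer would, in place of code of your own. Each camera call takes 0.05 s, during which the arm holds its last target. There are 200 camera calls.

## Working session

There is one attempt and no reset: what is moved stays moved. The work goes in short steps, Python scripts to look and compute and a tool call to move; the robot and the scene stay as the last step left them, time stands still between calls to the robot, and variables do not carry over. Pictures are saved under pics/ and viewed, at most 14 in all, crops included, and the job is handed in when it is done.

Besides the shell and the picture viewer there is one more tool, called after "Call:" by a JSON object that holds its "fn" and its "kwargs". move_arm: Moves the arm, as the interface text tells. Its arguments: {"type":"object","properties":{"moves":{"type":"array"}},"required":["moves"]}

```bash
mkdir -p pics; cat > h.py <<'E'
import numpy as np, cv2
from plant import ctrl, vision
def snap(n,f=None):
    m=vision.camera_model(n); p,d=vision.snapshot(n)
    if f: cv2.imwrite('pics/'+f,p[:,:,::-1])
    return p,d,m
def cloud(d,m):
    f=240/np.tan(np.radians(m['vertical_fov'])/2)
    v,u=np.mgrid[0:480,0:640]
    P=np.stack([(u-m['cx'])*d/f,(v-m['cy'])*d/f,d],-1)
    T=np.array(m['cam_to_world'])
    W=P@T[:3,:3].T+T[:3,3]
    W[d<=0]=np.nan
    return W
E
python3 - <<'E'
from h import *
for n in('top','scene'):
    p,d,m=snap(n,n+'0.png'); np.savez(n+'0.npz',p=p,d=d,W=cloud(d,m)); print(n,m)
o=ctrl.get_obs();print(o)
E
```

```text
top {'vertical_fov': 47.503745549587244, 'cx': 322.55641215484843, 'cy': 238.03031288902304, 'cam_to_world': array([[ 0.017698  , -0.99437207,  0.10445558,  0.38165368],
       [-0.99965142, -0.01964485, -0.01763872, -0.00200836],
       [ 0.01959147, -0.104107  , -0.99437312,  1.1648421 ],
       [ 0.        ,  0.        ,  0.        ,  1.        ]])}
scene {'vertical_fov': 43.78275485171011, 'cx': 322.79445068825544, 'cy': 236.50094735118228, 'cam_to_world': array([[ 0.77883484,  0.52600503, -0.34166504,  0.83002443],
       [ 0.62714032, -0.64388908,  0.43829428, -0.44699145],
       [ 0.0105506 , -0.55563078, -0.83136221,  0.93333681],
       [ 0.        ,  0.        ,  0.        ,  1.        ]])}
{'clock': 0.1, 'joint_pos': array([ 8.07931063e+01,  2.05898587e+01,  6.38944302e-01, -1.83215401e-02,
       -7.01358840e+01, -1.65062313e+01]), 'qvel': array([ 0.00813223, -0.08445107,  0.05097137,  0.04792656, -0.07119082,
        0.00113443]), 'tau': array([-1.35461280e-03, -5.84165025e+01,  2.93752956e+01,  7.01539725e+00,
        1.01999397e-02, -5.23724441e-05]), 'tool_pos': array([0.29270138, 0.6077615 , 0.2336854 ]), 'orientation': array([ 1.79911885e+02, -8.14913425e-03, -2.57193572e+01]), 'force': array([-0.12433877,  0.46426953, -0.67318561]), 'moment': array([ 0.05428747, -0.00583628,  0.01377051]), 'gripper_force': 0.0, 'opening': 0.08781145446149649}
```

View pics/top0.png

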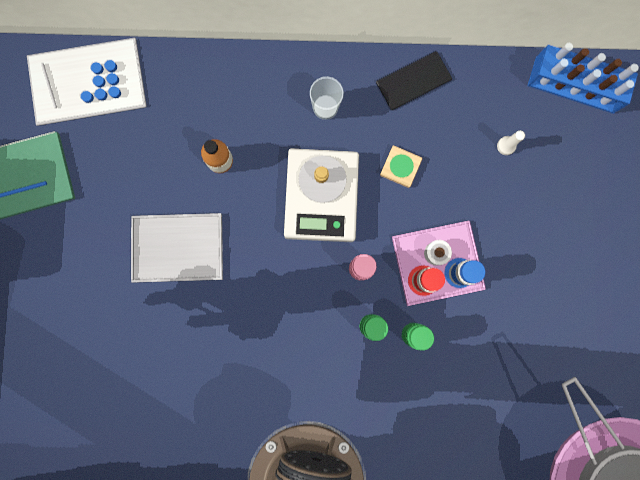

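View pics/scene0.png

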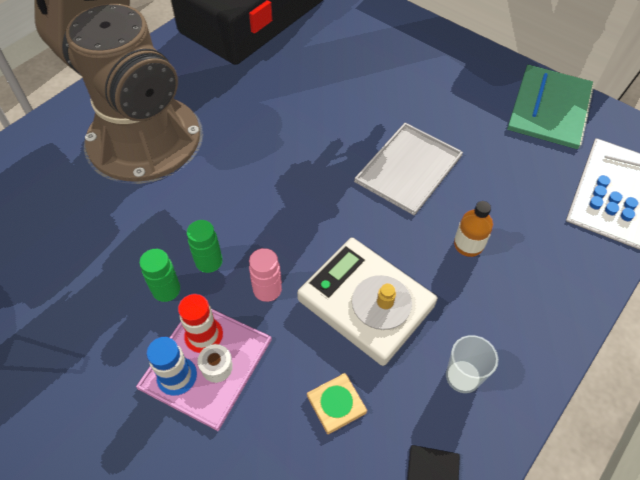

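The top view shows the balance at about (322,195) with the weight at (321,174), the block at (402,166) and the steel tray at (177,247). The lilac tray is at (438,262), with the red jar at (428,280), the blue jar at (466,272) and the tin at (438,252). The green and pink look-alikes stand nearby. Next I'll measure positions and check the ring colours.

```bash
cat > m.py <<'E'
from h import *
z=np.load('top0.npz');p,W=z['p'],z['W']
hsv=cv2.cvtColor(p,cv2.COLOR_RGB2HSV)
def roi(x0,y0,x1,y1):
    M=np.zeros((480,640),bool);M[y0:y1,x0:x1]=1;return M
def circ(M,n):
    q=W[M];q=q[~np.isnan(q).any(1)]
    (c,r)=cv2.minEnclosingCircle(q[:,:2].astype(np.float32)); 
    print(n,len(q),'mean',q.mean(0).round(4),'circ',np.round(c,4),round(r,4),'zmed',np.median(q[:,2]).round(4))
def rect(M,n):
    q=W[M];q=q[~np.isnan(q).any(1)]
    print(n,len(q),cv2.minAreaRect((q[:,:2]*1000).astype(np.float32)),np.median(q[:,2]).round(4))
H,S,V=hsv[...,0],hsv[...,1],hsv[...,2]; Z=W[...,2]
R=roi(395,220,490,310)
circ(R&(Z>.092)&((H<10)|(H>170)),'redlid')
circ(R&(Z>.092)&(H>100)&(H<125),'bluelid')
circ(R&(Z>.03)&(Z<.05)&roi(424,238,453,266),'tin')
circ(roi(300,155,345,190)&(Z>.085),'weight top')
circ(roi(290,148,355,205)&(Z>.046)&(Z<.055)&(S<40)&(V<215),'pan')
rect(roi(280,140,365,250)&(Z>.02),'balance')
rect(roi(375,140,430,190)&(Z>.01),'block')
circ(roi(375,140,430,190)&(Z>.01)&(H>50)&(H<80)&(S>120),'green mark')
rect(roi(120,200,230,290)&(Z>.008),'side')
rect(roi(385,215,492,310)&(Z>.008)&(Z<.02)&(H>140)&(H<160),'rack')
for n,r in(('pink',(345,250,380,285)),('g1',(355,310,392,345)),('g2',(403,320,437,352)),('bottle',(195,130,235,180))): circ(roi(*r)&(Z>.08),n)
for n,r in (('beaker',(305,72,348,120)),('pestle',(490,125,530,158))): circ(roi(*r)&(Z>.015),n); print(np.nanmax(Z[roi(*r)]))
a=cv2.resize(p[215:312,390:495],None,fx=4,fy=4)
b=cv2.imread('pics/scene0.png')[285:435,130:280,::-1]; b=cv2.resize(b,(388,388))
cv2.imwrite('pics/crop.png',np.hstack([a[:388],b])[:,:,::-1])
E
python3 m.py
```

```text
redlid 447 mean [ 0.416  -0.2362  0.1044] circ [ 0.4163 -0.2371] 0.0231 zmed 0.1048
bluelid 444 mean [ 0.4326 -0.3148  0.1044] circ [ 0.4326 -0.316 ] 0.0231 zmed 0.1049
tin 496 mean [ 0.4744 -0.264   0.0381] circ [ 0.474  -0.2649] 0.0266 zmed 0.0381
weight top 110 mean [ 0.6268 -0.0156  0.0907] circ [ 0.6274 -0.0155] 0.0118 zmed 0.0907
pan 473 mean [ 0.6308 -0.0239  0.0493] circ [ 0.6227 -0.0186] 0.0499 zmed 0.0491
balance 6366 ((592.7685546875, -17.578941345214844), (150.0538330078125, 191.32667541503906), 88.33705139160156) 0.0404
block 995 ((661.5827026367188, -188.98658752441406), (70.09170532226562, 70.6512680053711), 67.76817321777344) 0.0144
green mark 385 mean [ 0.6632 -0.1895  0.015 ] circ [ 0.6631 -0.1896] 0.0246 zmed 0.0148
side 690 ((476.589599609375, 286.7335205078125), (140.2892303466797, 190.35804748535156), 2.8513998985290527) 0.0107
rack 499 ((454.7743225097656, -269.4517822265625), (149.5078887939453, 170.72767639160156), 12.700021743774414) 0.0109
pink 441 mean [ 0.4397 -0.1029  0.0985] circ [ 0.4403 -0.103 ] 0.0233 zmed 0.099
g1 455 mean [ 0.3193 -0.1265  0.0984] circ [ 0.3184 -0.1269] 0.0235 zmed 0.0989
g2 467 mean [ 0.3031 -0.2153  0.0981] circ [ 0.3026 -0.2167] 0.0232 zmed 0.0987
bottle 421 mean [0.6627 0.1999 0.0993] circ [0.6658 0.2016] 0.0252 zmed 0.0933
beaker 809 mean [ 0.7995 -0.0234  0.057 ] circ [ 0.7939 -0.0226] 0.0354 zmed 0.0599
0.087630096674288
pestle 308 mean [ 0.7105 -0.4168  0.0494] circ [ 0.7134 -0.4198] 0.019 zmed 0.0462
0.08898457889237665
```

View pics/crop.png

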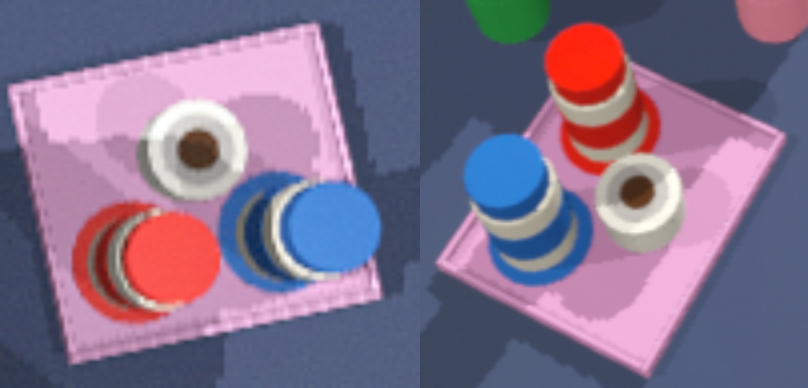

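Each jar already stands on the disc of its own colour. I'll work at yaw −90° throughout, where tool x = −world y and tool y = −world x. First I rotate to that yaw.

Call:
{"fn": "move_arm", "kwargs": {"moves": [8.7,0,0,0,0,0,0.1403,8.7,0,0,0,0,0,0.1403,8.7,0,0,0,0,0,0.1403,8.7,0,0,0,0,0,0.1403,8.7,0,0,0,0,0,0.1403,8.7,0,0,0,0,0,0.1403,8.7,0,0,0,0,0,0.1403,8.7,0,0,0,0,0,0.1403]}}

```text
clock: 0.9
tool_pos: [0.2928, 0.6079, 0.234]
orientation: [180.0, -0.1, -90.4]
force: [0.2, 0.2, 0.4]
opening: 0.0868
gripper_force: 0.0
```

Call:
{"fn": "move_arm", "kwargs": {"moves": [8.7,4,-2.1,0,0,0,0,8.7,4,-2.1,0,0,0,0,8.7,4,-2.1,0,0,0,0,8.7,4,-2.1,0,0,0,0,8.7,4,-2.1,0,0,0,0,8.7,4,-2.1,0,0,0,0,8.7,4,-2.1,0,0,0,0,8.7,4,-2.1,0,0,0,0]}}

```text
clock: 1.7
tool_pos: [0.4611, 0.2863, 0.2345]
orientation: [180.0, -0.0, -90.0]
force: [0.4, 1.1, -0.2]
opening: 0.087
gripper_force: 0.0
```

Call:
{"fn": "move_arm", "kwargs": {"moves": [8.7,4,-2.1,0,0,0,0,8.7,4,-2.1,0,0,0,0,8.7,4,-2.1,0,0,0,0,8.7,4,-2.1,0,0,0,0,8.7,4,-2.1,0,0,0,0,8.7,4,-2.1,0,0,0,0,8.7,4,-2.1,0,0,0,0,8.7,0,0,0,0,0,0]}}

```text
clock: 2.5
tool_pos: [0.6088, 0.0037, 0.2335]
orientation: [179.9, -0.1, -90.3]
force: [0.2, 0.2, 0.0]
opening: 0.0873
gripper_force: 0.0
```

Call:
{"fn": "move_arm", "kwargs": {"moves": [8.7,1.9,-1.9,0,0,0,0,8.7,0,0,3,0,0,0,8.7,0,0,3,0,0,0,8.7,0,0,1,0,0,0,8.7,0,0,0,0,0,0]}}

```text
clock: 3.0
tool_pos: [0.6255, -0.011, 0.1629]
orientation: [179.8, -0.1, -90.0]
force: [0.0, 0.6, 0.8]
opening: 0.0867
gripper_force: 0.0
```

```bash
python3 - <<'E'
from h import *
o=ctrl.get_obs();print(o['tool_pos'],o['orientation'])
p,d,m=snap('wrist','w1.png');W=cloud(d,m);Z=W[...,2]
q=W[(Z>.086)&(Z<.1)&(abs(W[...,0]-.627)<.03)&(abs(W[...,1]+.0155)<.03)]
print(len(q),cv2.minEnclosingCircle(q[:,:2].astype(np.float32)),q.mean(0))
E
```

```text
[ 0.62552384 -0.01098989  0.16292534] [ 1.79794278e+02 -5.28042268e-02 -9.00146692e+01]
906 ((0.6291698813438416, -0.017185978591442108), 0.012063289061188698) [ 0.62913665 -0.01793619  0.09236532]
```

View pics/w1.png

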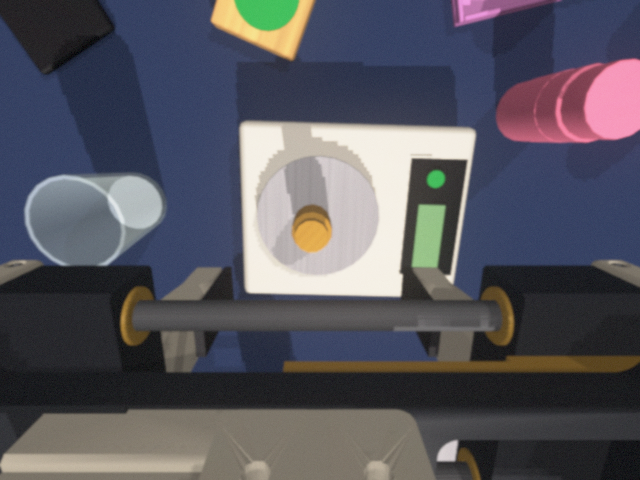

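The weight's knob is at (312,230) on the pan and the jaws are clear of everything. The weight is at about (0.628, −0.0165), so I'll descend and grip it.

Call:
{"fn": "move_arm", "kwargs": {"moves": [7,0.5,-0.25,2,0,0,0,7,0,0,2,0,0,0,7,0,0,2,0,0,0,7,0,0,2,0,0,0,7,0,0,1,0,0,0,7,0,0,0.7,0,0,0,7,0,0,0,0,0,0]}}

```text
clock: 3.75
tool_pos: [0.6294, -0.0158, 0.0678]
orientation: [-180.0, -0.0, -90.0]
force: [-0.6, -0.2, 0.9]
opening: 0.07
gripper_force: 0.0
```

Call:
{"fn": "move_arm", "kwargs": {"moves": [7,0.05,0.1,0.5,0,0,0,4,0,0,0,0,0,0,2,0,0,0,0,0,0,2,0,0,0,0,0,0,2,0,0,0,0,0,0,2,0,0,0,0,0,0,2,0,0,0,0,0,0]}}

```text
clock: 4.45
tool_pos: [0.6283, -0.0165, 0.0627]
orientation: [-180.0, 0.0, -90.0]
force: [0.0, -0.5, 0.3]
opening: 0.0294
gripper_force: 30.0
```

Call:
{"fn": "move_arm", "kwargs": {"moves": [2,0,0,-1,0,0,0,2,0,0,-3,0,0,0,2,0,0,-3,0,0,0,2,4,-0.8,0,0,0,0,2,4,-0.8,0,0,0,0,2,4,-0.8,0,0,0,0,2,4,-0.8,0,0,0,0,2,1.3,-0.2,0,0,0,0]}}

```text
clock: 5.25
tool_pos: [0.6619, -0.193, 0.1325]
orientation: [180.0, -0.0, -90.2]
force: [0.5, 0.7, -3.2]
opening: 0.0294
gripper_force: 30.0
```

Call:
{"fn": "move_arm", "kwargs": {"moves": [2,0,0,0,0,0,0,2,0,0,0,0,0,0]}}

```text
clock: 5.45
tool_pos: [0.6616, -0.1893, 0.1324]
orientation: [180.0, 0.0, -90.1]
force: [-0.1, -0.0, -2.5]
opening: 0.0296
gripper_force: 30.0
```

Call:
{"fn": "move_arm", "kwargs": {"moves": [2,0,0,3,0,0,0,2,0,0,3,0,0,0,2,0,0,2,0,0,0,2,0,0,1,0,0,0,2,0,0,0.6,0,0,0,2,0,0,0.4,0,0,0,2,0,0,0,0,0,0,2,0,0,0,0,0,0]}}

```text
clock: 6.25
tool_pos: [0.6627, -0.1895, 0.0336]
orientation: [-179.9, -0.0, -90.0]
force: [-1.0, 0.5, -2.7]
opening: 0.0294
gripper_force: 30.0
```

Call:
{"fn": "move_arm", "kwargs": {"moves": [2,0,0,0.2,0,0,0,2,0,0,0.2,0,0,0,2,0,0,0,0,0,0]}}

```text
clock: 6.55
tool_pos: [0.6619, -0.1896, 0.0284]
orientation: [180.0, 0.0, -90.0]
force: [0.8, 0.1, -2.5]
opening: 0.0292
gripper_force: 30.0
```

Call:
{"fn": "move_arm", "kwargs": {"moves": [2,0,0,0.08,0,0,0,2,0,0,0,0,0,0,2,0,0,0,0,0,0]}}

```text
clock: 6.85
tool_pos: [0.6621, -0.1895, 0.0277]
orientation: [180.0, -0.0, -90.0]
force: [-0.9, -0.1, -3.3]
opening: 0.0292
gripper_force: 30.0
```

Call:
{"fn": "move_arm", "kwargs": {"moves": [2,0,0,0.08,0,0,0,2,0,0,0,0,0,0,2,0,0,0,0,0,0]}}

```text
clock: 7.15
tool_pos: [0.6621, -0.1896, 0.0277]
orientation: [-180.0, -0.0, -90.0]
force: [-2.9, 1.5, 4.6]
opening: 0.0295
gripper_force: 30.0
```

Contact felt. I'll release the weight and go over the red jar.

Call:
{"fn": "move_arm", "kwargs": {"moves": [3.5,0,0,0,0,0,0,5,0,0,0,0,0,0,7,0,0,0,0,0,0,7,0,0,0,0,0,0,7,0,0,-1.3,0,0,0,7,0,0,-4,0,0,0,7,0,0,-4,0,0,0,7,0,0,-4,0,0,0]}}

```text
clock: 7.95
tool_pos: [0.662, -0.1896, 0.1624]
orientation: [-180.0, -0.0, -90.0]
force: [0.4, -0.1, 0.2]
opening: 0.07
gripper_force: 0.0
```

Call:
{"fn": "move_arm", "kwargs": {"moves": [8.7,0,0,-4,0,0,0,8.7,0.7,3.5,0,0,0,0,8.7,0.7,3.5,0,0,0,0,8.7,0.7,3.5,0,0,0,0,8.7,0.7,3.5,0,0,0,0,8.7,0.7,3.5,0,0,0,0,8.7,0.7,3.5,0,0,0,0,8.7,0.5,3.5,0,0,0,0]}}

```text
clock: 8.75
tool_pos: [0.4157, -0.2368, 0.201]
orientation: [-179.9, -0.0, -90.0]
force: [0.2, 0.2, 1.1]
opening: 0.0869
gripper_force: 0.0
```

Call:
{"fn": "move_arm", "kwargs": {"moves": [7,0,0,0,0,0,0,7,0,0,0,0,0,0,7,0,0,0,0,0,0]}}

```text
clock: 9.05
tool_pos: [0.4179, -0.2365, 0.2008]
orientation: [-179.9, -0.0, -90.0]
force: [0.5, -0.5, 1.0]
opening: 0.0714
gripper_force: 0.0
```

```bash
python3 - <<'E'
from h import *
o=ctrl.get_obs();print(o['tool_pos'],o['orientation'])
p,d,m=snap('wrist','w2.png');W=cloud(d,m);Z=W[...,2]
def c(n,x,y,lo,hi,r):
    q=W[(Z>lo)&(Z<hi)&(np.hypot(W[...,0]-x,W[...,1]-y)<r)]
    print(n,len(q),cv2.minEnclosingCircle(q[:,:2].astype(np.float32)) if len(q) else '',q.mean(0))
c('red',.417,-.237,.098,.115,.035);c('blue',.433,-.316,.098,.115,.035);c('tin',.474,-.265,.03,.045,.035)
c('weight',.662,-.19,.045,.065,.03)
E
```

```text
[ 0.41788303 -0.23651169  0.20078187] [-1.79911825e+02 -2.14573604e-02 -9.00109389e+01]
red 2707 ((0.41777151823043823, -0.2391173392534256), 0.022912247106432915) [ 0.41769393 -0.24016082  0.10643725]
blue 3408 ((0.434224009513855, -0.31759893894195557), 0.023005075752735138) [ 0.43409653 -0.31807847  0.10666183]
tin 2429 ((0.47651785612106323, -0.2663304805755615), 0.02633253112435341) [ 0.47589135 -0.26682889  0.03999274]
weight 518 ((0.6611476540565491, -0.19214275479316711), 0.014367363415658474) [ 0.65998537 -0.19547721  0.05347214]
```

View pics/w2.png

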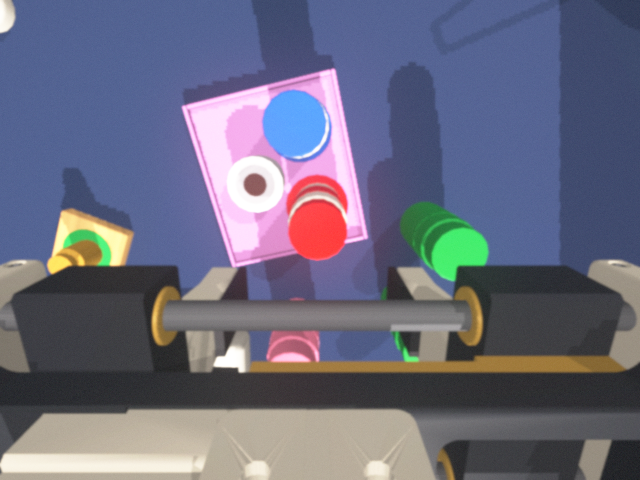

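The jaws straddle the red jar, whose lid is at (318,230), and the weight stands on its block at (82,255). Descending on the red jar.

Call:
{"fn": "move_arm", "kwargs": {"moves": [7,0.1,0.1,3,0,0,0,7,0,0,3,0,0,0,7,0,0,3,0,0,0,7,0,0,3,0,0,0,7,0,0,1.5,0,0,0,7,0,0,1,0,0,0,7,0,0,0,0,0,0,7,0,0,0,0,0,0]}}

```text
clock: 9.9
tool_pos: [0.4168, -0.2375, 0.0553]
orientation: [-180.0, -0.0, -90.0]
force: [0.1, -0.3, 1.2]
opening: 0.07
gripper_force: 0.0
```

Call:
{"fn": "move_arm", "kwargs": {"moves": [5.5,0,0,0,0,0,0,4,0,0,0,0,0,0,4,0,0,0,0,0,0,4,0,0,0,0,0,0,4,0,0,0,0,0,0]}}

```text
clock: 10.4
tool_pos: [0.4166, -0.2375, 0.0556]
orientation: [-179.9, -0.0, -90.0]
force: [-0.1, 0.6, 7.5]
opening: 0.0497
gripper_force: 30.0
```

Call:
{"fn": "move_arm", "kwargs": {"moves": [4,0,0,-1,0,0,0,4,0,0,-3,0,0,0,4,0,0,-3,0,0,0,4,0,0,-3,0,0,0,4,0,0,-3,0,0,0,4,0,0,-1,0,0,0,4,-1,-0.1,0,0,0,0,4,-3,-0.3,0,0,0,0]}}

```text
clock: 11.2
tool_pos: [0.4191, -0.1975, 0.1939]
orientation: [179.9, 0.0, -90.2]
force: [0.6, 0.7, -2.6]
opening: 0.0494
gripper_force: 30.0
```

Call:
{"fn": "move_arm", "kwargs": {"moves": [4,-4,-0.4,0,0,0,0,4,-4,-0.4,0,0,0,0,4,-4,-0.4,0,0,0,0,4,-4,-0.4,0,0,0,0,4,-4,-0.4,0,0,0,0,4,-4,-0.4,0,0,0,0,4,-4,-0.4,0,0,0,0,4,-4,-0.4,0,0,0,0]}}

```text
clock: 12.0
tool_pos: [0.4507, 0.1241, 0.1934]
orientation: [179.9, -0.1, -90.0]
force: [1.3, 0.7, -1.7]
opening: 0.0493
gripper_force: 30.0
```

Call:
{"fn": "move_arm", "kwargs": {"moves": [4,-4,-0.4,0,0,0,0,4,-4,-0.4,0,0,0,0,4,-4,-0.4,0,0,0,0,4,-4,-0.4,0,0,0,0,4,-4,-0.4,0,0,0,0,4,-1,-0.2,0,0,0,0,4,0,0,0,0,0,0,4,0,0,0,0,0,0]}}

```text
clock: 12.8
tool_pos: [0.4732, 0.3317, 0.1934]
orientation: [179.9, -0.1, -90.0]
force: [-0.5, -0.2, -1.7]
opening: 0.0495
gripper_force: 30.0
```

Call:
{"fn": "move_arm", "kwargs": {"moves": [4,0,0,3,0,0,0,4,0,0,3,0,0,0,4,0,0,3,0,0,0,4,0,0,2.5,0,0,0,4,0,0,1.2,0,0,0,4,0,0,0.8,0,0,0,4,0,0,0.3,0,0,0,4,0,0,0,0,0,0]}}

```text
clock: 13.6
tool_pos: [0.4746, 0.3326, 0.0575]
orientation: [-180.0, 0.0, -90.0]
force: [0.2, 0.4, -2.5]
opening: 0.0496
gripper_force: 30.0
```

Call:
{"fn": "move_arm", "kwargs": {"moves": [4,0,0,0.08,0,0,0,4,0,0,0,0,0,0,4,0,0,0,0,0,0]}}

```text
clock: 13.9
tool_pos: [0.4744, 0.3329, 0.0568]
orientation: [-180.0, 0.0, -90.0]
force: [-0.3, -0.4, -2.2]
opening: 0.0497
gripper_force: 30.0
```

Call:
{"fn": "move_arm", "kwargs": {"moves": [4,0,0,0.15,0,0,0,4,0,0,0.1,0,0,0,4,0,0,0,0,0,0]}}

```text
clock: 14.2
tool_pos: [0.4743, 0.3326, 0.0537]
orientation: [-180.0, 0.0, -90.0]
force: [0.5, 0.7, -2.0]
opening: 0.0496
gripper_force: 30.0
```

Call:
{"fn": "move_arm", "kwargs": {"moves": [4,0,0,0.08,0,0,0,4,0,0,0,0,0,0,4,0,0,0,0,0,0]}}

```text
clock: 14.5
tool_pos: [0.4743, 0.3326, 0.0536]
orientation: [-180.0, 0.0, -90.0]
force: [-2.7, -1.0, 5.7]
opening: 0.0497
gripper_force: 30.0
```

Call:
{"fn": "move_arm", "kwargs": {"moves": [5.5,0,0,0,0,0,0,7,0,0,0,0,0,0,7,0,0,0,0,0,0,7,0,0,-2,0,0,0,7,0,0,-4,0,0,0,7,0,0,-4,0,0,0,7,0,0,-4,0,0,0,7,0,0,0,0,0,0]}}

```text
clock: 15.3
tool_pos: [0.4767, 0.3347, 0.199]
orientation: [-179.6, 0.4, -90.0]
force: [0.1, -0.6, -0.1]
opening: 0.0698
gripper_force: 0.0
```

Call:
{"fn": "move_arm", "kwargs": {"moves": [7,4,0.25,-0.7,0,0,0,7,4,0.25,0,0,0,0,7,4,0.25,0,0,0,0,7,4,0.25,0,0,0,0,7,4,0.25,0,0,0,0,7,4,0.25,0,0,0,0,7,4,0.25,0,0,0,0,7,4,0.25,0,0,0,0]}}

```text
clock: 16.1
tool_pos: [0.4538, 0.0111, 0.1999]
orientation: [-180.0, 0.0, -90.0]
force: [0.7, -0.0, 0.1]
opening: 0.0699
gripper_force: 0.0
```

Call:
{"fn": "move_arm", "kwargs": {"moves": [7,4,0.25,0,0,0,0,7,4,0.25,0,0,0,0,7,4,0.25,0,0,0,0,7,4,0.25,0,0,0,0,7,4,0.25,0,0,0,0,7,4,0.25,0,0,0,0,7,4,0.25,0,0,0,0,7,4,0.25,0,0,0,0]}}

```text
clock: 16.9
tool_pos: [0.4337, -0.3091, 0.1997]
orientation: [-180.0, -0.0, -90.0]
force: [1.9, -0.3, 0.6]
opening: 0.0699
gripper_force: 0.0
```

Call:
{"fn": "move_arm", "kwargs": {"moves": [7,0.5,0,0,0,0,0,7,0,0,0,0,0,0,7,0,0,0,0,0,0]}}

```text
clock: 17.2
tool_pos: [0.4338, -0.312, 0.1996]
orientation: [180.0, 0.0, -90.0]
force: [0.1, -0.2, 0.0]
opening: 0.0701
gripper_force: 0.0
```

Call:
{"fn": "move_arm", "kwargs": {"moves": [7,0.35,0,3,0,0,0,7,0,0,3,0,0,0,7,0,0,3,0,0,0,7,0,0,3,0,0,0,7,0,0,1.5,0,0,0,7,0,0,0.9,0,0,0,7,0,0,0,0,0,0,7,0,0,0,0,0,0]}}

```text
clock: 18.0
tool_pos: [0.4348, -0.3156, 0.0567]
orientation: [-179.9, -0.0, -90.0]
force: [-0.2, 0.3, 0.2]
opening: 0.0703
gripper_force: 0.0
```

Call:
{"fn": "move_arm", "kwargs": {"moves": [5.5,0,0,0,0,0,0,4,0,0,0,0,0,0,4,0,0,0,0,0,0,4,0,0,0,0,0,0,4,0,0,0,0,0,0]}}

```text
clock: 18.5
tool_pos: [0.4343, -0.3161, 0.0565]
orientation: [-180.0, -0.0, -90.0]
force: [-1.4, 2.8, 5.9]
opening: 0.05
gripper_force: 30.0
```

Call:
{"fn": "move_arm", "kwargs": {"moves": [4,0,0,-1,0,0,0,4,0,0,-3,0,0,0,4,0,0,-3,0,0,0,4,0,0,-3,0,0,0,4,0,0,-3,0,0,0,4,0,0,-1,0,0,0,4,-1,-0.1,0,0,0,0,4,-3,-0.2,0,0,0,0]}}

```text
clock: 19.3
tool_pos: [0.4364, -0.276, 0.1948]
orientation: [179.9, 0.0, -90.2]
force: [-0.0, 0.9, -2.3]
opening: 0.0495
gripper_force: 30.0
```

Call:
{"fn": "move_arm", "kwargs": {"moves": [4,-4,-0.3,0,0,0,0,4,-4,-0.3,0,0,0,0,4,-4,-0.3,0,0,0,0,4,-4,-0.3,0,0,0,0,4,-4,-0.3,0,0,0,0,4,-4,-0.3,0,0,0,0,4,-4,-0.3,0,0,0,0,4,-4,-0.3,0,0,0,0]}}

```text
clock: 20.1
tool_pos: [0.4597, 0.0458, 0.1945]
orientation: [179.9, -0.0, -90.0]
force: [0.4, -0.5, -1.4]
opening: 0.0498
gripper_force: 30.0
```

Call:
{"fn": "move_arm", "kwargs": {"moves": [4,-4,-0.3,0,0,0,0,4,-4,-0.3,0,0,0,0,4,-4,-0.3,0,0,0,0,4,-4,-0.4,0,0,0,0,4,-3,-0.4,0,0,0,0,4,-1,-0.1,0,0,0,0,4,0,0,0,0,0,0,4,0,0,0,0,0,0]}}

```text
clock: 20.9
tool_pos: [0.4782, 0.2433, 0.1947]
orientation: [179.9, -0.1, -90.0]
force: [-0.3, -0.1, -2.3]
opening: 0.0496
gripper_force: 30.0
```

Call:
{"fn": "move_arm", "kwargs": {"moves": [4,0,0,3,0,0,0,4,0,0,3,0,0,0,4,0,0,3,0,0,0,4,0,0,2.5,0,0,0,4,0,0,1.2,0,0,0,4,0,0,0.7,0,0,0,4,0,0,0.3,0,0,0,4,0,0,0,0,0,0]}}

```text
clock: 21.7
tool_pos: [0.4796, 0.2442, 0.0594]
orientation: [-180.0, 0.0, -90.0]
force: [-0.9, 0.3, -2.0]
opening: 0.0497
gripper_force: 30.0
```

Call:
{"fn": "move_arm", "kwargs": {"moves": [4,0,0,0.15,0,0,0,4,0,0,0.1,0,0,0,4,0,0,0,0,0,0]}}

```text
clock: 22.0
tool_pos: [0.4793, 0.2442, 0.0568]
orientation: [-180.0, 0.0, -90.0]
force: [-0.7, 0.4, -1.2]
opening: 0.0492
gripper_force: 30.0
```

Call:
{"fn": "move_arm", "kwargs": {"moves": [4,0,0,0.15,0,0,0,4,0,0,0.05,0,0,0,4,0,0,0,0,0,0]}}

```text
clock: 22.3
tool_pos: [0.4792, 0.2441, 0.0545]
orientation: [-180.0, 0.0, -90.0]
force: [-0.4, 0.1, 1.2]
opening: 0.0498
gripper_force: 30.0
```

Call:
{"fn": "move_arm", "kwargs": {"moves": [4,0,0,0.1,0,0,0,4,0,0,0,0,0,0,4,0,0,0,0,0,0]}}

```text
clock: 22.6
tool_pos: [0.4792, 0.2441, 0.0544]
orientation: [-180.0, 0.0, -90.0]
force: [-5.2, 0.1, 10.7]
opening: 0.0495
gripper_force: 30.0
```

Call:
{"fn": "move_arm", "kwargs": {"moves": [5.5,0,0,0,0,0,0,7,0,0,0,0,0,0,7,0,0,0,0,0,0,7,0,0,-2,0,0,0,7,0,0,-4,0,0,0,7,0,0,-4,0,0,0,7,0,0,-4,0,0,0,7,0,0,0,0,0,0]}}

```text
clock: 23.4
tool_pos: [0.4819, 0.246, 0.1992]
orientation: [-179.6, 0.3, -90.0]
force: [-0.2, 1.1, 0.0]
opening: 0.07
gripper_force: 0.0
```

Call:
{"fn": "move_arm", "kwargs": {"moves": [7,4,0,0,0,0,0,7,4,0.1,0,0,0,0,7,4,0,0,0,0,0,7,4,0.1,0,0,0,0,7,4,0,0,0,0,0,7,4,0.1,0,0,0,0,7,4,0,0,0,0,0,7,4,0.1,0,0,0,0]}}

```text
clock: 24.2
tool_pos: [0.4748, -0.0775, 0.1931]
orientation: [-180.0, 0.0, -90.0]
force: [0.2, -0.2, 0.8]
opening: 0.0701
gripper_force: 0.0
```

Call:
{"fn": "move_arm", "kwargs": {"moves": [7,4,0,0,0,0,0,7,4,0,0,0,0,0,7,4,0,0,0,0,0,7,4,0,0,0,0,0,7,2.6,0,0,0,0,0,7,0,0,0,0,0,0,7,0,0,0,0,0,0]}}

```text
clock: 24.9
tool_pos: [0.4745, -0.2624, 0.1925]
orientation: [179.9, 0.0, -90.1]
force: [0.7, 0.2, 0.4]
opening: 0.0698
gripper_force: 0.0
```

```bash
cat > top.py <<'E'
import sys
from h import *
p,d,m=snap('top',sys.argv[1]);W=cloud(d,m);Z=W[...,2]
H,S,V=cv2.split(cv2.cvtColor(p,cv2.COLOR_RGB2HSV))
def c(n,x,y,lo,hi,r,M=True):
    q=W[M&(Z>lo)&(Z<hi)&(np.hypot(W[...,0]-x,W[...,1]-y)<r)]
    print(n,len(q),[np.round(v,4) for v in cv2.minEnclosingCircle(q[:,:2].astype(np.float32))] if len(q) else '',np.median(q[:,2]).round(4) if len(q) else '')
red=((H<10)|(H>170))&(S>120); blue=(H>100)&(H<125)&(S>120)
c('red side',.474,.333,.09,.12,.05,red);c('blue side',.479,.244,.09,.12,.05,blue)
c('red disc',.417,-.237,.09,.12,.05,red);c('blue disc',.434,-.316,.09,.12,.05,blue)
c('tin rack',.475,-.265,.025,.05,.04);c('tin pan',.6228,-.0185,.07,.1,.04);c('weight',.662,-.19,.045,.075,.03)
for n,x,y in(('bottle',.6658,.2016),('beaker',.794,-.0226),('pestle',.7134,-.4198)):c(n,x,y,.015 if n!='bottle' else .08,.13,.05)
E
python3 top.py t1.png
```

```text
red side 447 [array([0.4737, 0.3318]), np.float64(0.0236)] 0.1028
blue side 432 [array([0.4788, 0.2427]), np.float64(0.0232)] 0.1029
red disc 0  
blue disc 0  
tin rack 465 [array([ 0.4747, -0.2645]), np.float64(0.0263)] 0.0383
tin pan 0  
weight 0  
bottle 417 [array([0.6661, 0.202 ]), np.float64(0.0252)] 0.0929
beaker 801 [array([ 0.7938, -0.023 ]), np.float64(0.0355)] 0.0599
pestle 303 [array([ 0.7127, -0.4204]), np.float64(0.0188)] 0.045
```

View pics/t1.png

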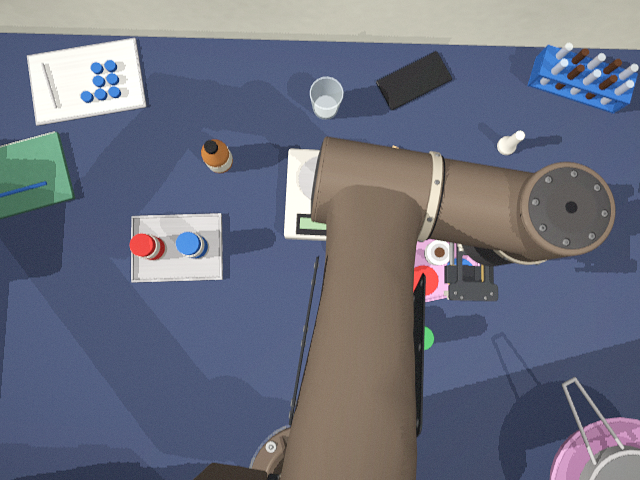

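Both jars are in the side tray, red at (145,246) and blue at (190,244). The tin hasn't moved and nothing else is disturbed; the arm hides the block from this view. Turning 45° and descending on the tin.

Call:
{"fn": "move_arm", "kwargs": {"moves": [7,0.2,-0.05,0,0,0,0,7,0,0,0,0,0,0.131,7,0,0,0,0,0,0.131,7,0,0,0,0,0,0.131,7,0,0,0,0,0,0.131,7,0,0,0,0,0,0.131,7,0,0,0,0,0,0.131,7,0,0,3,0,0,0]}}

```text
clock: 25.75
tool_pos: [0.4785, -0.2639, 0.1668]
orientation: [-179.6, 0.2, -135.2]
force: [1.1, 0.5, -1.2]
opening: 0.0696
gripper_force: 0.0
```

Call:
{"fn": "move_arm", "kwargs": {"moves": [7,0,0,3,0,0,0,7,0,0,3,0,0,0,7,0,0,2,0,0,0,7,0,0,2,0,0,0,7,0,0,1,0,0,0,7,0,0,0,0,0,0,7,0,0,0,0,0,0]}}

```text
clock: 26.45
tool_pos: [0.4762, -0.2638, 0.0541]
orientation: [-180.0, 0.0, -135.0]
force: [0.5, -0.4, -0.3]
opening: 0.0702
gripper_force: 0.0
```

Call:
{"fn": "move_arm", "kwargs": {"moves": [7,0.1,0,1.5,0,0,0,7,0,0,1.2,0,0,0,7,0,0,0.7,0,0,0,7,0,0,0,0,0,0,6,0,0,0,0,0,0,4,0,0,0,0,0,0,4,0,0,0,0,0,0,4,0,0,0,0,0,0]}}

```text
clock: 27.25
tool_pos: [0.4753, -0.2648, 0.0199]
orientation: [-179.9, 0.0, -135.1]
force: [0.3, 1.2, 2.9]
opening: 0.0513
gripper_force: 30.0
```

Call:
{"fn": "move_arm", "kwargs": {"moves": [4,0,0,0,0,0,0,4,0,0,0,0,0,0]}}

```text
clock: 27.45
tool_pos: [0.4753, -0.2648, 0.0198]
orientation: [-179.9, 0.0, -135.0]
force: [0.3, 0.9, 3.8]
opening: 0.0512
gripper_force: 30.0
```

Call:
{"fn": "move_arm", "kwargs": {"moves": [4,0,0,-1,0,0,0,4,0,0,-3,0,0,0,4,0,0,-4,0,0,0,4,0,0,-4,0,0,0,4,0,0,-2,0,0,0,4,-1,0.25,0,0,0,0,4,-3,0.75,0,0,0,0,4,-4,1,0,0,0,0]}}

```text
clock: 28.25
tool_pos: [0.5164, -0.1937, 0.159]
orientation: [179.9, -0.0, -135.2]
force: [0.9, 0.5, -0.4]
opening: 0.0513
gripper_force: 30.0
```

Call:
{"fn": "move_arm", "kwargs": {"moves": [4,-4,1,0,0,0,0,4,-4,1,0,0,0,0,4,-4,1,0,0,0,0,4,-4,1,0,0,0,0,4,-3,0.75,0,0,0,0,4,-0.8,0.25,0,0,0,0,4,0,0,0,0,0,0,4,0,0,0,0,0,0]}}

```text
clock: 29.05
tool_pos: [0.6211, -0.0191, 0.1586]
orientation: [179.9, -0.1, -135.1]
force: [-0.5, 0.2, -0.8]
opening: 0.0518
gripper_force: 30.0
```

Down to about 0.0675, then the last millimetres slowly.

Call:
{"fn": "move_arm", "kwargs": {"moves": [4,-0.1,-0.1,3,0,0,0,4,0,0,2.5,0,0,0,4,0,0,2,0,0,0,4,0,0,1,0,0,0,4,0,0,0.4,0,0,0,4,0,0,0,0,0,0,4,0,0,0,0,0,0]}}

```text
clock: 29.75
tool_pos: [0.6242, -0.0189, 0.0715]
orientation: [-179.9, 0.1, -135.1]
force: [0.4, -0.1, -0.8]
opening: 0.0513
gripper_force: 30.0
```

Call:
{"fn": "move_arm", "kwargs": {"moves": [4,0,0,0.15,0,0,0,4,0,0,0.1,0,0,0,4,0,0,0,0,0,0]}}

```text
clock: 30.05
tool_pos: [0.6236, -0.0187, 0.0681]
orientation: [-180.0, 0.0, -135.1]
force: [-0.8, 0.5, -1.0]
opening: 0.0513
gripper_force: 30.0
```

Call:
{"fn": "move_arm", "kwargs": {"moves": [4,0,0,0.15,0,0,0,4,0,0,0.05,0,0,0,4,0,0,0,0,0,0]}}

```text
clock: 30.35
tool_pos: [0.6236, -0.0187, 0.0659]
orientation: [180.0, -0.0, -135.1]
force: [-0.0, 1.2, 0.3]
opening: 0.0516
gripper_force: 30.0
```

Call:
{"fn": "move_arm", "kwargs": {"moves": [4,0,0,0.08,0,0,0,4,0,0,0,0,0,0,4,0,0,0,0,0,0]}}

```text
clock: 30.65
tool_pos: [0.6236, -0.0187, 0.0659]
orientation: [-180.0, 0.0, -135.0]
force: [-3.0, 1.5, 5.9]
opening: 0.051
gripper_force: 30.0
```

Call:
{"fn": "move_arm", "kwargs": {"moves": [6,0,0,0,0,0,0,7.5,0,0,0,0,0,0,7.5,0,0,0,0,0,0,7.5,0,0,-2,0,0,0,7.5,0,0,-4,0,0,0,7.5,0,0,-4,0,0,0,7.5,0,0,-4,0,0,0,7.5,0,0,0,0,0,0]}}

```text
clock: 31.45
tool_pos: [0.6268, -0.0186, 0.2116]
orientation: [-179.6, 0.4, -135.0]
force: [1.0, -0.4, -0.3]
opening: 0.0751
gripper_force: 0.0
```

Call:
{"fn": "move_arm", "kwargs": {"moves": [7.5,0,0,0,0,0,-0.131,7.5,0,0,0,0,0,-0.131,7.5,0,0,0,0,0,-0.131,7.5,0,0,0,0,0,-0.131,7.5,0,0,0,0,0,-0.131,7.5,0,0,0,0,0,-0.131,7,-3,1.6,0,0,0,0,7,-3.5,2,0,0,0,0]}}

```text
clock: 32.25
tool_pos: [0.5875, 0.046, 0.2042]
orientation: [180.0, -0.0, -90.1]
force: [0.6, 1.7, -0.0]
opening: 0.0706
gripper_force: 0.0
```

Call:
{"fn": "move_arm", "kwargs": {"moves": [7,-4,2.2,0,0,0,0,7,-4,2.2,0,0,0,0,7,-4,2.2,0,0,0,0,7,-4,2.2,0,0,0,0,7,-3,1.7,0,0,0,0,7,-0.7,0.4,0,0,0,0,7,0,0,0,0,0,0,7,0,0,0,0,0,0]}}

```text
clock: 33.05
tool_pos: [0.4788, 0.2429, 0.2048]
orientation: [180.0, -0.0, -90.0]
force: [0.6, -1.2, -0.4]
opening: 0.0699
gripper_force: 0.0
```

```bash
python3 top.py t2.png
```

```text
red side 1 [array([0.4539, 0.3192]), np.float64(0.0001)] 0.0961
blue side 358 [array([0.4775, 0.2428]), np.float64(0.0232)] 0.103
red disc 0  
blue disc 0  
tin rack 0  
tin pan 529 [array([ 0.6213, -0.0173]), np.float64(0.0264)] 0.0842
weight 128 [array([ 0.659 , -0.1885]), np.float64(0.0145)] 0.0548
bottle 428 [array([0.6666, 0.2021]), np.float64(0.0258)] 0.0927
beaker 807 [array([ 0.7937, -0.0224]), np.float64(0.0359)] 0.0594
pestle 308 [array([ 0.7128, -0.419 ]), np.float64(0.0183)] 0.0455
```

View pics/t2.png

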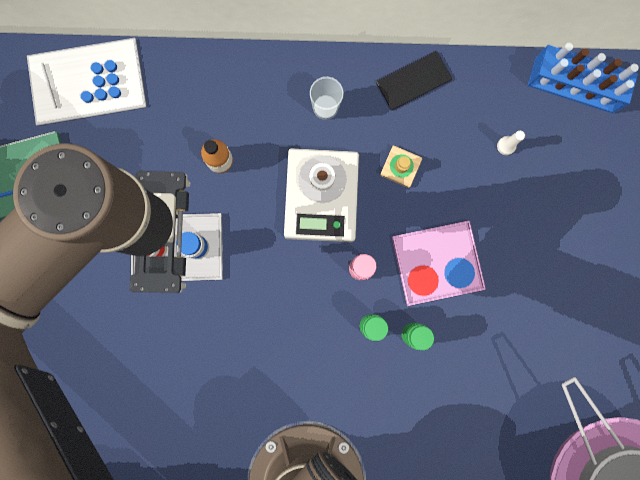

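The tin stands on the pan at (321,176), the weight is on its mark at (403,163) and both discs are bare. I'll measure the discs and grip the blue jar.

```bash
python3 - <<'E'
from h import *
p,d,m=snap('top');W=cloud(d,m)
H,S,V=cv2.split(cv2.cvtColor(p,cv2.COLOR_RGB2HSV))
for n,M,b in(('red',((H<10)|(H>170))&(S>120),(405,260,442,300)),('blue',(H>100)&(H<125)&(S>120),(442,255,478,292))):
    R=np.zeros_like(M);R[b[1]:b[3],b[0]:b[2]]=1
    q=W[M&R];print(n,len(q),q.mean(0),cv2.minEnclosingCircle(q[:,:2].astype(np.float32)))
E
```

```text
red 724 [nan nan nan] ((0.41707900166511536, -0.23805977404117584), 0.032935671508312225)
blue 687 [nan nan nan] ((0.43531137704849243, -0.3158152401447296), 0.032137900590896606)
```

Call:
{"fn": "move_arm", "kwargs": {"moves": [7,0,0,3,0,0,0,7,0,0,3,0,0,0,7,0,0,3,0,0,0,7,0,0,3,0,0,0,7,0,0,1.8,0,0,0,7,0,0,1,0,0,0,7,0,0,0,0,0,0,7,0,0,0,0,0,0]}}

```text
clock: 33.95
tool_pos: [0.4794, 0.2433, 0.0577]
orientation: [-180.0, 0.0, -90.1]
force: [-0.2, -0.5, 0.4]
opening: 0.07
gripper_force: 0.0
```

Call:
{"fn": "move_arm", "kwargs": {"moves": [5.5,0,0,0,0,0,0,4,0,0,0,0,0,0,4,0,0,0,0,0,0,4,0,0,0,0,0,0,4,0,0,0,0,0,0]}}

```text
clock: 34.45
tool_pos: [0.479, 0.2437, 0.0577]
orientation: [-180.0, 0.0, -90.0]
force: [-1.6, -0.6, 6.1]
opening: 0.0497
gripper_force: 30.0
```

Call:
{"fn": "move_arm", "kwargs": {"moves": [4,0,0,-1,0,0,0,4,0,0,-3,0,0,0,4,0,0,-3,0,0,0,4,0,0,-3,0,0,0,4,0,0,-3,0,0,0,4,0,0,-1,0,0,0,4,1,0.1,0,0,0,0,4,3,0.2,0,0,0,0]}}

```text
clock: 35.25
tool_pos: [0.4752, 0.2036, 0.1959]
orientation: [179.9, -0.0, -89.9]
force: [0.4, -0.3, -2.2]
opening: 0.0499
gripper_force: 30.0
```

Call:
{"fn": "move_arm", "kwargs": {"moves": [4,4,0.3,0,0,0,0,4,4,0.3,0,0,0,0,4,4,0.3,0,0,0,0,4,4,0.3,0,0,0,0,4,4,0.3,0,0,0,0,4,4,0.3,0,0,0,0,4,4,0.3,0,0,0,0,4,4,0.3,0,0,0,0]}}

```text
clock: 36.05
tool_pos: [0.4495, -0.1185, 0.1955]
orientation: [179.8, 0.0, -90.0]
force: [-0.0, 0.7, -2.0]
opening: 0.0496
gripper_force: 30.0
```

Call:
{"fn": "move_arm", "kwargs": {"moves": [4,4,0.3,0,0,0,0,4,4,0.3,0,0,0,0,4,4,0.4,0,0,0,0,4,4,0.4,0,0,0,0,4,3,0.3,0,0,0,0,4,1,0.1,0,0,0,0,4,0,0,0,0,0,0,4,0,0,0,0,0,0]}}

```text
clock: 36.85
tool_pos: [0.4325, -0.3161, 0.1959]
orientation: [179.9, 0.1, -90.1]
force: [0.8, 0.3, -1.5]
opening: 0.0493
gripper_force: 30.0
```

Call:
{"fn": "move_arm", "kwargs": {"moves": [4,0,-0.1,3,0,0,0,4,0,0,3,0,0,0,4,0,0,3,0,0,0,4,0,0,2.5,0,0,0,4,0,0,1.1,0,0,0,4,0,0,0.6,0,0,0,4,0,0,0,0,0,0,4,0,0,0,0,0,0]}}

```text
clock: 37.65
tool_pos: [0.4353, -0.3167, 0.0661]
orientation: [-179.9, -0.0, -90.0]
force: [0.5, 0.9, -1.1]
opening: 0.0492
gripper_force: 30.0
```

Call:
{"fn": "move_arm", "kwargs": {"moves": [4,0,0,0.15,0,0,0,4,0,0,0.1,0,0,0,4,0,0,0,0,0,0]}}

```text
clock: 37.95
tool_pos: [0.4345, -0.3167, 0.0629]
orientation: [-180.0, -0.0, -90.0]
force: [-0.9, -0.0, -1.7]
opening: 0.0495
gripper_force: 30.0
```

Call:
{"fn": "move_arm", "kwargs": {"moves": [4,-0.1,0,0.15,0,0,0,4,0,0,0.1,0,0,0,4,0,0,0,0,0,0]}}

```text
clock: 38.25
tool_pos: [0.4343, -0.3156, 0.0599]
orientation: [180.0, 0.0, -90.0]
force: [0.6, 0.3, -1.5]
opening: 0.0493
gripper_force: 30.0
```

Call:
{"fn": "move_arm", "kwargs": {"moves": [4,0,0,0.08,0,0,0,4,0,0,0,0,0,0,4,0,0,0,0,0,0]}}

```text
clock: 38.55
tool_pos: [0.4345, -0.3157, 0.0597]
orientation: [-180.0, -0.0, -90.0]
force: [-1.1, 2.2, 5.8]
opening: 0.0497
gripper_force: 30.0
```

Call:
{"fn": "move_arm", "kwargs": {"moves": [5.5,0,0,0,0,0,0,7,0,0,0,0,0,0,7,0,0,0,0,0,0,7,0,0,-2,0,0,0,7,0,0,-4,0,0,0,7,0,0,-4,0,0,0,7,0,0,-4,0,0,0,7,0,0,0,0,0,0]}}

```text
clock: 39.35
tool_pos: [0.4374, -0.3171, 0.2052]
orientation: [-179.5, -0.2, -90.0]
force: [0.6, -0.1, 0.1]
opening: 0.0697
gripper_force: 0.0
```

Call:
{"fn": "move_arm", "kwargs": {"moves": [7,-4,-0.25,0,0,0,0,7,-4,-0.25,0,0,0,0,7,-4,-0.25,0,0,0,0,7,-4,-0.25,0,0,0,0,7,-4,-0.25,0,0,0,0,7,-4,-0.25,0,0,0,0,7,-4,-0.25,0,0,0,0,7,-4,-0.25,0,0,0,0]}}

```text
clock: 40.15
tool_pos: [0.4543, 0.006, 0.1991]
orientation: [-180.0, 0.0, -90.0]
force: [0.3, -0.9, -0.2]
opening: 0.0699
gripper_force: 0.0
```

Call:
{"fn": "move_arm", "kwargs": {"moves": [7,-4,-0.25,0,0,0,0,7,-4,-0.25,0,0,0,0,7,-4,-0.25,0,0,0,0,7,-4,-0.25,0,0,0,0,7,-4,-0.25,0,0,0,0,7,-4,-0.25,0,0,0,0,7,-4,-0.25,0,0,0,0,7,-4,-0.25,0,0,0,0]}}

```text
clock: 40.95
tool_pos: [0.4745, 0.326, 0.1988]
orientation: [180.0, -0.0, -90.0]
force: [-0.0, -0.4, 0.9]
opening: 0.07
gripper_force: 0.0
```

Call:
{"fn": "move_arm", "kwargs": {"moves": [7,-0.8,0,0,0,0,0,7,0,0,0,0,0,0,7,0,0,0,0,0,0]}}

```text
clock: 41.25
tool_pos: [0.4744, 0.3316, 0.1987]
orientation: [180.0, -0.0, -90.0]
force: [0.3, -0.3, 1.0]
opening: 0.0699
gripper_force: 0.0
```

```bash
python3 top.py t3.png; python3 - <<'E'
from h import *
p,d,m=snap('wrist');W=cloud(d,m);Z=W[...,2]
H,S,V=cv2.split(cv2.cvtColor(p,cv2.COLOR_RGB2HSV))
q=W[(Z>.095)&(Z<.115)&((H<10)|(H>170))&(S>120)];print(len(q),cv2.minEnclosingCircle(q[:,:2].astype(np.float32)))
E
```

```text
red side 452 [array([0.4724, 0.3321]), np.float64(0.0234)] 0.103
blue side 0  
red disc 0  
blue disc 439 [array([ 0.4335, -0.3153]), np.float64(0.0233)] 0.1048
tin rack 0  
tin pan 532 [array([ 0.6215, -0.0178]), np.float64(0.0265)] 0.0843
weight 112 [array([ 0.6588, -0.1891]), np.float64(0.0133)] 0.0558
bottle 420 [array([0.6664, 0.2023]), np.float64(0.025)] 0.0936
beaker 808 [array([ 0.794 , -0.0235]), np.float64(0.0355)] 0.0593
pestle 311 [array([ 0.7123, -0.4183]), np.float64(0.0185)] 0.0445
2682 ((0.5583807229995728, 0.26707613468170166), 0.12817509472370148)
```

Blue is well placed and the gripper is over the red jar, so I'll descend and grip.

Call:
{"fn": "move_arm", "kwargs": {"moves": [7,-0.05,0.1,3,0,0,0,7,0,0,3,0,0,0,7,0,0,3,0,0,0,7,0,0,3,0,0,0,7,0,0,1.4,0,0,0,7,0,0,0.9,0,0,0,7,0,0,0,0,0,0,7,0,0,0,0,0,0]}}

```text
clock: 42.15
tool_pos: [0.4742, 0.3329, 0.0572]
orientation: [-180.0, 0.0, -90.0]
force: [0.6, 1.0, 0.7]
opening: 0.07
gripper_force: 0.0
```

Call:
{"fn": "move_arm", "kwargs": {"moves": [5.5,0,0,0,0,0,0,4,0,0,0,0,0,0,4,0,0,0,0,0,0,4,0,0,0,0,0,0,4,0,0,0,0,0,0]}}

```text
clock: 42.65
tool_pos: [0.4739, 0.3331, 0.0569]
orientation: [-180.0, 0.0, -90.0]
force: [-0.6, -0.7, 5.1]
opening: 0.0497
gripper_force: 30.0
```

Call:
{"fn": "move_arm", "kwargs": {"moves": [4,0,0,-1,0,0,0,4,0,0,-3,0,0,0,4,0,0,-3,0,0,0,4,0,0,-3,0,0,0,4,0,0,-3,0,0,0,4,0,0,-1,0,0,0,4,1,0.1,0,0,0,0,4,3,0.3,0,0,0,0]}}

```text
clock: 43.45
tool_pos: [0.4692, 0.2931, 0.1948]
orientation: [179.9, -0.0, -90.0]
force: [-0.7, -0.1, -1.8]
opening: 0.0498
gripper_force: 30.0
```

Call:
{"fn": "move_arm", "kwargs": {"moves": [4,4,0.4,0,0,0,0,4,4,0.4,0,0,0,0,4,4,0.4,0,0,0,0,4,4,0.4,0,0,0,0,4,4,0.4,0,0,0,0,4,4,0.4,0,0,0,0,4,4,0.4,0,0,0,0,4,4,0.4,0,0,0,0]}}

```text
clock: 44.25
tool_pos: [0.4355, -0.0292, 0.1947]
orientation: [179.8, -0.0, -90.0]
force: [1.1, -0.3, -2.0]
opening: 0.0494
gripper_force: 30.0
```

Call:
{"fn": "move_arm", "kwargs": {"moves": [4,4,0.4,0,0,0,0,4,4,0.4,0,0,0,0,4,4,0.4,0,0,0,0,4,4,0.4,0,0,0,0,4,4,0.3,0,0,0,0,4,1,0.1,0,0,0,0,4,0,0,0,0,0,0,4,0,0,0,0,0,0]}}

```text
clock: 45.05
tool_pos: [0.4164, -0.2368, 0.1951]
orientation: [179.9, 0.0, -90.1]
force: [-0.9, 0.7, -1.9]
opening: 0.0497
gripper_force: 30.0
```

Call:
{"fn": "move_arm", "kwargs": {"moves": [4,0,0,3,0,0,0,4,0,0,3,0,0,0,4,0,0,3,0,0,0,4,0,0,2.5,0,0,0,4,0,0,1.1,0,0,0,4,0,0,0.6,0,0,0,4,0,0,0,0,0,0,4,0,0,0,0,0,0]}}

```text
clock: 45.85
tool_pos: [0.4183, -0.237, 0.0652]
orientation: [-179.9, -0.0, -90.0]
force: [-0.0, 0.1, -1.4]
opening: 0.0495
gripper_force: 30.0
```

Call:
{"fn": "move_arm", "kwargs": {"moves": [4,0,0,0.15,0,0,0,4,0,0,0.1,0,0,0,4,0,0,0,0,0,0]}}

```text
clock: 46.15
tool_pos: [0.4176, -0.2372, 0.0621]
orientation: [-180.0, -0.0, -90.0]
force: [-0.0, -0.0, -1.4]
opening: 0.0496
gripper_force: 30.0
```

Call:
{"fn": "move_arm", "kwargs": {"moves": [4,0,0,0.1,0,0,0,4,0,0,0,0,0,0,4,0,0,0,0,0,0]}}

```text
clock: 46.45
tool_pos: [0.4174, -0.2372, 0.0608]
orientation: [180.0, 0.0, -90.0]
force: [-0.4, 0.2, -2.5]
opening: 0.0499
gripper_force: 30.0
```

Call:
{"fn": "move_arm", "kwargs": {"moves": [4,0,0,0.15,0,0,0,4,0,0,0,0,0,0,4,0,0,0,0,0,0]}}

```text
clock: 46.75
tool_pos: [0.4174, -0.2371, 0.0592]
orientation: [180.0, 0.0, -90.0]
force: [0.0, -0.4, -2.0]
opening: 0.0492
gripper_force: 30.0
```

Call:
{"fn": "move_arm", "kwargs": {"moves": [4,0,0,0.08,0,0,0,4,0,0,0,0,0,0,4,0,0,0,0,0,0]}}

```text
clock: 47.05
tool_pos: [0.4176, -0.2372, 0.0588]
orientation: [-180.0, -0.0, -90.0]
force: [-2.3, 1.0, 4.6]
opening: 0.0497
gripper_force: 30.0
```

Contact. I'll release, rise, and move aside towards +y for a clear view.

Call:
{"fn": "move_arm", "kwargs": {"moves": [5.5,0,0,0,0,0,0,7,0,0,0,0,0,0,7,0,0,0,0,0,0,7,0,0,-2,0,0,0,7,0,0,-4,0,0,0,7,0,0,-4,0,0,0,7,0,0,-4,0,0,0,7,0,0,0,0,0,0]}}

```text
clock: 47.85
tool_pos: [0.4206, -0.2381, 0.204]
orientation: [-179.5, -0.2, -90.0]
force: [0.0, 0.1, 0.2]
opening: 0.0704
gripper_force: 0.0
```

Call:
{"fn": "move_arm", "kwargs": {"moves": [7,-4,0,0,0,0,0,7,-4,0,0,0,0,0,7,-4,0,0,0,0,0,7,-4,0,0,0,0,0,7,-4,0,0,0,0,0,7,-4,0,0,0,0,0,7,-4,0,0,0,0,0,7,-4,0,0,0,0,0]}}

```text
clock: 48.65
tool_pos: [0.4172, 0.0845, 0.1983]
orientation: [-180.0, 0.0, -90.0]
force: [1.5, -1.0, -0.3]
opening: 0.0698
gripper_force: 0.0
```

Call:
{"fn": "move_arm", "kwargs": {"moves": [7,-4,0,0,0,0,0,7,-4,0,0,0,0,0,7,-4,0,0,0,0,0,7,-4,0,0,0,0,0,7,-4,0,0,0,0,0,7,-3,0,0,0,0,0,7,0,0,0,0,0,0,7,0,0,0,0,0,0]}}

```text
clock: 49.45
tool_pos: [0.4173, 0.3132, 0.1975]
orientation: [179.9, -0.1, -90.0]
force: [0.3, 0.2, 0.3]
opening: 0.0699
gripper_force: 0.0
```

```bash
python3 top.py t4.png
```

```text
red side 0  
blue side 0  
red disc 437 [array([ 0.416 , -0.2374]), np.float64(0.0229)] 0.1048
blue disc 440 [array([ 0.4329, -0.3153]), np.float64(0.0232)] 0.1047
tin rack 0  
tin pan 528 [array([ 0.6214, -0.0175]), np.float64(0.0266)] 0.0844
weight 118 [array([ 0.6586, -0.1877]), np.float64(0.0142)] 0.0557
bottle 414 [array([0.6666, 0.2023]), np.float64(0.025)] 0.093
beaker 806 [array([ 0.7941, -0.023 ]), np.float64(0.036)] 0.0602
pestle 312 [array([ 0.7135, -0.4203]), np.float64(0.0191)] 0.0455
```

View pics/t4.png

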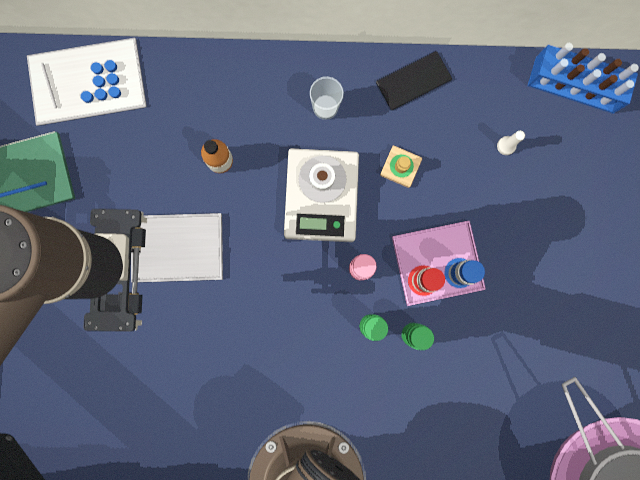

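Each jar stands on its own disc, red at (428,280) and blue at (466,272). The tin is mid-pan at (321,176), the weight is on its block at (403,163), and nothing else has moved. Handing in.

```bash
python3 -c "
from plant import ctrl
print(ctrl.close_job())"
```

```text
the job is handed in; nothing more can be done
None
```

I handed the job in at about 49.5 s of the 131 s allowed: the last overhead picture shows the tin mid-pan, the check weight on its block, each jar centred on the disc of its own colour, and the amber bottle, beaker and pestle undisturbed; no verdict was returned.

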